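# Let the bench light out to its next hole

### The arm

A 6-joint arm with a two-finger parallel gripper is mounted at the origin on the work surface. World frame = base frame: x ahead of the robot, y to its left, z up, the work surface at z = 0. Lengths are in m, angles in rad, forces in N, time in s.
With the tool pointing down it reaches from about 0.25 to 0.775 m from the base axis. Payload 4 kg.
Tool frame: the origin (TCP) lies between the finger pads; the fingertips stand 25 mm ahead of it and the grasp point (between the pads) lies 6 mm ahead of it (robot.tip_reach is the z of the fingertips in the tool frame, in m); z points along the fingers, y is the line along which they close (so a half turn about z gives the same grasp; the last joint's range is limited). The gripper opens to 94 mm and grips with 3 to 60 N. Pads are 16 mm wide; open, the fingers measure 119 mm over their backs; the gripper's body (75 mm by 177 mm) begins 78 mm behind the grasp point.
Start: joints at [1.045, 0.087, 1.371, -0, 1.684, -0.103], TCP at [0.226, 0.502, 0.231] pointing down, gripper open.
Joint ranges: [-3.1, 3.1], [-0.76, 2.03], [0.27, 2.55], [-1.08, 4.22], [0.17, 2.65], [-2.57, 2.57]. Speed limits (rad/s): [2.79, 2.79, 3.14, 3.14, 3.14, 3.14].

### API

Orientations are given as [roll, pitch, yaw] about the fixed x, y, z axes, in that order (R = Rz(yaw) Ry(pitch) Rx(roll)).
In Python, from bench import robot gives the robot as it stands. The module is installed in compiled form; this text tells all that it offers.
- The arm moves only by the shell command python3 -m handwheel 'ROWS'. ROWS is JSON, a list of rows, each a list of 3 entries, a list of its own where there are three numbers: the turn, a rotation vector about the world's x, y, z in units of 90 degrees (1.0 is 90 degrees), then the shift along the world's x, y, z in units of 0.05 m (1.0 is 0.05 m), then the closure, from 0 (fully open) to 1 (shut). A call has 1 to 5 rows; each row shifts and turns the commanded pose from where the row before left it; what a row does not reach is not made up. A row lasts 1/10 s, in which the tool goes at most 50 mm and 8.59 degrees, less where a joint would pass 70% of its speed; a pose out of reach is approached as far as the arm can. A call with a number of a shift or a turn outside -1 to 1 is refused whole. A call with a gripper value outside its range is refused whole. The fingers move at their own pace and stop on an object; the grip force is fixed at half the most. Time passes only in rows, so rows that do not move let the fingers close. It gives the time, the measured TCP pose, the force, the opening and the grip force at its end, in the units of the state.
- robot.get_obs(): the state, without advancing time (a new reading comes with each control period).
- robot.snapshot(name): name is "scene" or "top"; returns (picture, depth): 384x512x3 uint8, red, green, blue; 384x512 float32, m along the optical axis (not along the pixel's ray), 0 where there is no reading.
- robot.calibration(name): a dict with "mtx" (3x3 intrinsics, pixels), "extrinsics" (4x4, takes a point from camera to world coordinates). Camera axes: x right, y down, z forward; pixel columns grow to the right and rows downward; lengths in m; the calibration is good to about 2 mm. A picture is of the moment at which its call begins. calibration takes no time and is no camera call.
- robot.close_job(): hands the job in; it is judged then, once.
Trained networks look in the newest picture that a camera, given by its name, has taken for a name from the list of things; names that differ only in an ending like _2 or _b are one class to them, and where a whole thing is asked for, a point or a joint stands for the part that bears it (a point fixed in the world has none). Each returns a list of dicts, best first, with "p" (0 to 1); they miss things now and then, are a little off and sometimes report something else, mostly with a low value. They report only what shows in the picture. A call takes as long as a camera call.
- robot.boxes_of(query, camera): "bbox" ([left, top, right, bottom] in pixels, round what is visible of it).
The state is a dict: "time": time; "joint_positions": joint angles; "qvel": joint speeds; "joint_torque": joint torques, N m; "tool_pos": TCP position; "ee_rot": TCP orientation; "wrist_force": force on the tool from outside, world axes, zero at the start; "wrist_torque": the same for the moment, N m; "width": finger opening in m; "finger_force": force on a finger pad.
Only numpy, scipy, OpenCV 4.12 (cv2) and the standard library are available. Lean on these libraries where they do the work, as an engineer would, in place of code of your own. Each camera call takes 0.05 s, during which the arm holds its last target. There are 200 camera calls.

### The job

Let the bench light's telescoping arm out by one hole: press in the sprung button, slide the outer tube outwards until the button pops fully out in the next hole, and stop there at once, never wrenching the tube against the button. Then tighten the knurled brass knob on the tube by turning it clockwise until it comes to its stop, and let go. Do not disturb the other things on the bench.

Things in the scene. Friction and masses are not known exactly. Their poses are not given: they have to be found in the camera images.
- stand: Bench light's fixed stand. Origin on the bench straight below the button; z up, y outwards along the tubes (towards the lamp), x towards the button's side. 130 mm square steel foot, 28 mm post and 45 x 50 x 45 mm block at y = -180 mm; from the block a fixed 22 mm square aluminium inner tube, which carries the button, runs level along +y, its axis 180 mm above the bench.
- outer_tube (a joint): How far (m) the grey 28 mm square outer tube is slid outwards (stand's +y) over the inner tube. 0: button in the first hole; it can run to 0.120. Drag 6 N, no spring. The button pops into the next hole somewhere between 0.038 and 0.062: holes 2 and 3, about 50 and 100 mm inwards of the first, were drilled by hand, both up to 11 mm nearer or further, which is not reported.
- first_hole (a point): Centre of the first of three 11.5 mm holes in the outer tube, on the outer face of its 2 mm wall on the stand's +x side, 14 mm from the tube's axis, 180 mm above the bench; it rides with the tube. From here the tube runs 150 mm inwards (-y) and 155 mm outwards; the black lamp head (70 x 130 x 22 mm) hangs beyond, centred 237 mm outwards, 28 mm below the axis.
- button (a joint): How far (m) the sprung button is pressed in: 0 fully out in a hole, 5 mm proud; 0.005 flush; about 0.007 riding under the wall; most 0.009. A 10 mm steel pin, round end, moving along the stand's x; spring 2.5 N out, 5 N in. Out, it locks the tube. Pressed flush, as by a flat finger pad closed on the tube, it slips under the hole's edge when the tube is pulled with 15 to 20 N.
- button_tip (a point): Tip of the button's round end: at the start 19 mm from the tube's axis on the stand's +x side, 180 mm above the bench. The button stays in place along the tubes; the outer tube slides past it, and once off the hole the tube's wall keeps it pressed in. It bends if the tube is forced against it with over 20 N.
- knob (a joint): Angle (rad) of the knurled brass clamp knob on top of the outer tube, growing clockwise seen from above; it starts between 0 and 0.3 and has a firm stop at 1.2. It turns stiffly (0.06 N m) and stays where it is left.
- knob_grip (a point): On the upright axis of the knurled brass clamp knob on top of the outer tube, 9 mm below its flat top and 214 mm above the bench. The knob is 32 mm round and 22 mm high, its underside 7 mm above the tube. It stands 65 mm outwards of the first hole and rides with the tube.
- canister: White plastic canister with a white screw top, 76 mm across and 106 mm high, standing on the bench; origin at the centre of its underside. Bystander.
- spanner: Blue steel open-ended spanner, about 173 mm long, 8 mm thick, lying flat on the bench; origin at mid-shank on its underside, x along the shank. Bystander.
- boot: Brown rubber terminal boot, a small stepped cone 40 mm across and 55 mm high standing on its wide mouth; origin at the centre of its underside. Bystander.
- clamp: Lead battery clamp terminal, a 32 mm ring 20 mm high with two ears and a tail, about 85 mm long, lying on the bench; origin at the ring's centre on the underside. Bystander.

How it is judged:
On the way, in this order (a step that is already met when the one before it is completed fails the run):
1. the button has been pressed in and the tube slid off the first hole, the button riding under the tube's wall (value of joint outer_tube above 0.01 m and value of joint button above 0.005 m), for 0.05 s.
2. the button has popped fully out in the next hole (value of joint outer_tube between 0.037 and 0.063 m and value of joint button below 0.002 m), for 0.2 s.
3. the knob has been turned clockwise to its stop (value of joint knob above 1.05 rad), for 0.2 s.
At the end, for the whole second after the job is handed in: The outer tube stands one hole further out (slid 37 to 63 mm), the button fully out in that hole (within 2 mm), and the knob turned clockwise to its stop (past 1.05 of 1.2 rad) (all of step 2 and value of joint knob above 1.05 rad); the robot touches nothing.
It fails at once if the tube is wrenched against the button: more than 20 N between them (contact force between button and outer_tube above 20 N).
It fails at once if the canister is moved more than 20 mm (distance of canister from where it was at the start of the episode above 0.02 m).
It fails at once if the spanner is moved more than 20 mm (distance of spanner from where it was at the start of the episode above 0.02 m).
It fails at once if the boot is moved more than 20 mm (distance of boot from where it was at the start of the episode above 0.02 m).
It fails at once if the clamp terminal is moved more than 20 mm (distance of clamp from where it was at the start of the episode above 0.02 m).
It also fails if it takes over 48 s, if anything falls off the work surface, if the arm or the gripper's body presses on something with over 40 N, if the wrist force passes 120 N, or if a joint passes its speed limit or range.

## Working session

There is one attempt and no reset: what is moved stays moved. The work goes in short steps, Python scripts to look and compute and a shell command to move; the robot and the scene stay as the last step left them, time stands still between calls to the robot, and variables do not carry over. Pictures are saved under pics/ and viewed, at most 10 in all, crops included, and the job is handed in when it is done.

```bash
mkdir -p pics
cat > h.py <<'E'
import numpy as np, cv2
from bench import robot
def cloud(n):
    p,d=robot.snapshot(n); c=robot.calibration(n); K=c["mtx"];T=np.array(c["extrinsics"])
    v,u=np.mgrid[:384,:512]
    P=np.stack([(u-K[0][2])/K[0][0]*d,(v-K[1][2])/K[1][1]*d,d],-1)@T[:3,:3].T+T[:3,3]
    P[d==0]=np.nan
    return p,P
E
python3 - <<'E'
from h import *
for n in("scene","top"):
    p,P=cloud(n); np.save(n+".npy",P); cv2.imwrite(f"pics/{n}.png",p[:,:,::-1]); cv2.imwrite(f"{n}_raw.png",p[:,:,::-1])
    print(n,np.round(robot.calibration(n)["extrinsics"],3).tolist())
    for q in("first_hole","button_tip","knob_grip","canister","boot","spanner","clamp","stand"):
        for b in robot.boxes_of(q,n)[:2]:
            x0,y0,x1,y1=b["bbox"]; u,v=int((x0+x1)/2),int((y0+y1)/2)
            print(q,np.round(b["bbox"]),round(b["p"],2),np.round(P[v,u],3))
E
```

```text
scene [[0.443, 0.615, -0.653, 1.171], [0.896, -0.29, 0.335, -0.355], [0.017, -0.734, -0.679, 0.779], [0.0, 0.0, 0.0, 1.0]]
first_hole [211. 136. 359. 202.] 0.97 [0.554 0.041 0.177]
button_tip [215. 133. 359. 205.] 0.31 [0.552 0.049 0.172]
canister [201. 172. 228. 212.] 0.95 [ 0.58  -0.157  0.202]
boot [233. 271. 252. 296.] 0.8 [ 0.729 -0.157  0.037]
spanner [289. 214. 330. 263.] 0.58 [ 0.657  0.075 -0.001]
clamp [277. 176. 301. 191.] 0.63 [0.457 0.123 0.019]
stand [176. 136. 360. 280.] 0.59 [0.508 0.024 0.   ]
stand [214. 133. 361. 202.] 0.34 [0.55  0.053 0.176]
top [[-0.011, -0.986, 0.166, 0.462], [-1.0, 0.01, -0.007, -0.068], [0.006, -0.166, -0.986, 0.992], [0.0, 0.0, 0.0, 1.0]]
first_hole [ 65. 197. 298. 262.] 0.73 [0.521 0.069 0.192]
knob_grip [175. 210. 196. 230.] 0.49 [0.535 0.057 0.223]
canister [256. 263. 293. 294.] 0.73 [ 0.426 -0.106  0.105]
boot [282. 140. 300. 159.] 0.54 [ 0.709 -0.149  0.056]
spanner [178. 146. 197. 212.] 0.62 [0.655 0.09  0.003]
clamp [147. 259. 184. 278.] 0.6 [0.447 0.137 0.001]
stand [ 65. 181. 336. 261.] 0.56 [0.535 0.034 0.193]
```

```bash
python3 -c "
import cv2,numpy as np
a=cv2.imread('pics/scene.png');b=cv2.imread('pics/top.png');cv2.imwrite('pics/both.png',cv2.resize(np.vstack([a,b]),(800,1200))[:, :]) ;cv2.imwrite('pics/s.png',cv2.resize(a,(800,600)));cv2.imwrite('pics/t.png',cv2.resize(b,(800,600)))"
```

```text
(no output)
```

View pics/s.png

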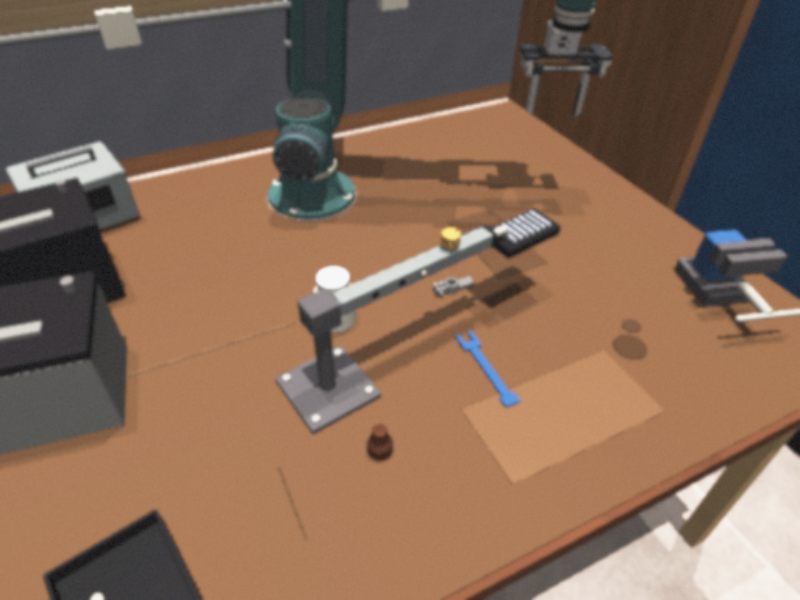

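View pics/t.png

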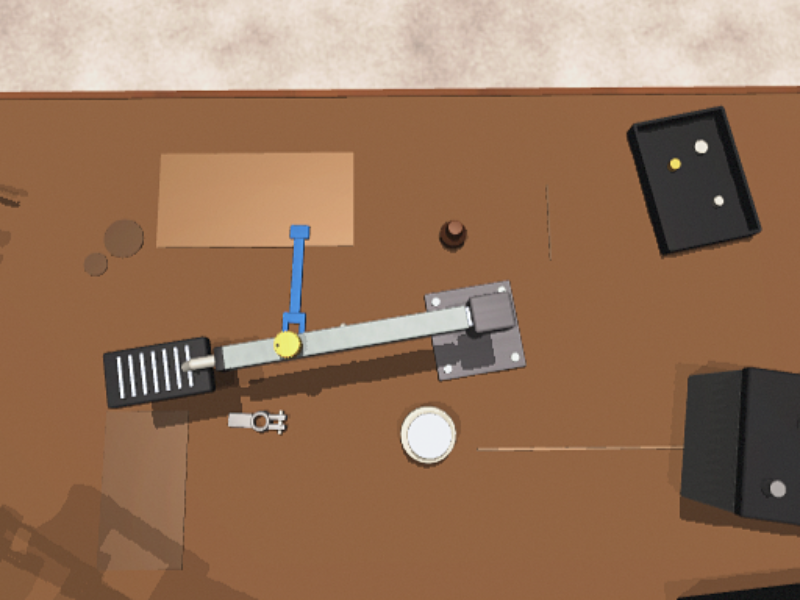

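The scene view shows the arm with the button nub at about (424,273) and holes 2 and 3 at (402,282) and (375,295), in 800-px coordinates. The top view shows the knob at (287,345) and the button nub at (343,325), on the far (+x) side. Next I measure the tube axis, the button and the holes.

```bash
cat > m.py <<'E'
from h import *
def axis():
    p,P=cloud("top"); 
    m=(abs(P[...,2]-.194)<.006)&(P[...,0]>.4)&(P[...,0]<.62)&(P[...,1]<.2)&(P[...,1]>-.12)
    m=cv2.morphologyEx(m.astype(np.uint8),cv2.MORPH_OPEN,np.ones((5,5)))
    q=P[m>0]; s=np.sort(q[:,1]); bins=np.arange(-.06,.10,.01)
    pts=np.array([[(lambda a:(a.min()+a.max())/2)(q[abs(q[:,1]-b)<.005][:,0]),b] for b in bins if (abs(q[:,1]-b)<.005).any()])
    f=np.polyfit(pts[:,1],pts[:,0],1); print("x=",f,"res",np.std(np.polyval(f,pts[:,1])-pts[:,0]),"z",np.median(q[:,2]),"yr",s[0],s[-1])
    k=(P[...,2]>.213)&(P[...,2]<.235)&(abs(P[...,0]-.535)<.04)&(abs(P[...,1]-.057)<.04)
    K=P[k]; print("knob",(K.min(0)+K.max(0))/2,K.max(0)-K.min(0),len(K))
    return p,P,f
if __name__=="__main__":
    p,P,f=axis()
    a=np.arctan(-f[0]); print("yaw of stand y from world y",a)
    p2,P2=cloud("scene")
    for n,(u,v) in dict(btn=(271,175),h2=(257,180.5),h3=(240,189)).items():
        # ray ∩ plane of +x face
        c=robot.calibration("scene");K=np.array(c["mtx"]);T=np.array(c["extrinsics"])
        r=T[:3,:3]@np.linalg.inv(K)@[u,v,1];o=T[:3,3]
        off=.019 if n=="btn" else .014
        nrm=np.array([np.cos(a),np.sin(a),0]); d=nrm@[f[1],0,0]+off
        t=(d-nrm@o)/(nrm@r); X=o+t*r; print(n,X,"along",X@[-np.sin(a),np.cos(a),0])
    c=cv2.resize(p2[110:220,190:350],(800,550),interpolation=cv2.INTER_CUBIC);cv2.imwrite("pics/crop1.png",c[:,:,::-1])
E
python3 m.py
```

```text
x= [-0.15787475  0.54444012] res 0.0007105230588362447 z 0.19284999927950253 yr -0.11993713346312984 0.15236102967936904
knob [0.53445378 0.0605401  0.2197136 ] [0.03025062 0.03089335 0.01279184] 240
yaw of stand y from world y 0.1565823760315609
btn [ 0.56384606 -0.0010807   0.17968585] along -0.08899549554585
h2 [ 0.564981   -0.04033248  0.17715832] along -0.12794405927731567
h3 [ 0.57275141 -0.0895513   0.17473699] along -0.17777247685924752
```

View pics/crop1.png

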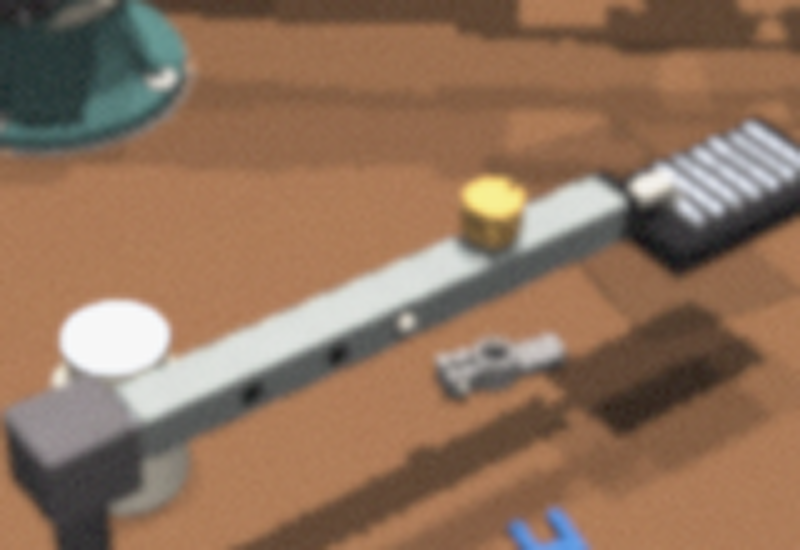

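```bash
cat > plan.py <<'E'
import sys
from h import *
from scipy.spatial.transform import Rotation as R
# target x y z, yaw of closing line (tool y) from world x
x,y,z,a=map(float,sys.argv[1:5])
o=robot.get_obs(); T=R.from_euler("xyz",o["ee_rot"]); print(o["time"],o["tool_pos"],o["ee_rot"],o["joint_positions"][5])
best=None
for s in(1,-1):
    ty=s*np.array([np.cos(a),np.sin(a),0]); tz=np.array([0,0,-1.]); tx=np.cross(ty,tz)
    r=(R.from_matrix(np.stack([tx,ty,tz],1))*T.inv()).as_rotvec()
    print("turn(90deg units)",np.round(r/(np.pi/2),3),"deg",np.degrees(np.linalg.norm(r)))
print("shift units",np.round((np.array([x,y,z])-o["tool_pos"])/.05,3))
E
python3 plan.py .545 -.004 .186 .157
```

```text
1.0 [0.22569422 0.50160367 0.23050676] [ 3.14146321e+00 -2.44151142e-05  2.71877962e+00] -0.10309759166221585
turn(90deg units) [-0.     0.    -0.631] deg 56.779160376091184
turn(90deg units) [-0.    -0.     1.369] deg 123.22084021812822
shift units [  6.386 -10.112  -0.89 ]
```

```bash
python3 -m handwheel '[[[0,0,-0.05],[0.3,-0.4,0.5],0],[[0,0,-0.05],[0.5,-0.8,0.3],0],[[0,0,-0.05],[0.5,-0.8,0.2],0],[[0,0,-0.05],[0.5,-0.8,0],0],[[0,0,-0.05],[0.5,-0.8,0],0]]' | tail -3
python3 -m handwheel '[[[0,0,-0.05],[0.5,-0.8,0],0],[[0,0,-0.05],[0.5,-0.8,0],0],[[0,0,-0.05],[0.5,-0.8,0],0],[[0,0,-0.05],[0.5,-0.8,0],0],[[0,0,-0.05],[0.5,-0.8,0],0]]' | tail -3
python3 -m handwheel '[[[0,0,-0.05],[0.5,-0.8,0],0],[[0,0,-0.05],[0.5,-0.8,0],0],[[0,0,-0.03],[0.5,-0.8,0],0],[[0,0,0],[0.1,-0.1,0],0],[[0,0,0],[0,0,0],0]]' | tail -3
python3 plan.py .545 -.004 .186 .157
```

```text
wrist_force: [0.9, 0.9, 0.3]
width: 0.0938
finger_force: 0.0
wrist_force: [1.0, 1.2, -0.7]
width: 0.0937
finger_force: 0.0
wrist_force: [-0.9, 1.1, -0.2]
width: 0.0941
finger_force: 0.0
2.5 [ 0.54605447 -0.00452938  0.27976021] [-3.14027602e+00 -7.67763403e-04  1.72702074e+00] -0.268506271440929
turn(90deg units) [-0.    -0.001  0.   ] deg 0.0979696495535765
turn(90deg units) [-1.e-03  1.e-03 -2.e+00] deg 179.9555909424721
shift units [-0.021  0.011 -1.875]
```

```bash
python3 -m handwheel '[[[0,0,0],[-0.02,0.01,-0.6],0],[[0,0,0],[0,0,-0.6],0],[[0,0,0],[0,0,-0.5],0.3],[[0,0,0],[0,0,-0.17],0.5],[[0,0,0],[0,0,0],0.55]]'
python3 -m handwheel '[[[0,0,0],[0,0,0],0.6],[[0,0,0],[0,0,0],0.6]]'
```

```text
time: 3.0
tool_pos: [0.5435, -0.0015, 0.186]
ee_rot: [-3.139, -0.001, 1.731]
wrist_force: [0.3, 0.6, 0.5]
width: 0.0735
finger_force: 0.0
time: 3.2
tool_pos: [0.5456, -0.0026, 0.1892]
ee_rot: [3.138, 0.001, 1.73]
wrist_force: [0.1, 0.4, -0.1]
width: 0.0575
finger_force: 0.0
```

Run:
```python
from h import *
p,_=robot.snapshot("scene"); c=cv2.resize(p[110:220,190:350],(800,550),interpolation=cv2.INTER_CUBIC);cv2.imwrite("pics/crop2.png",c[:,:,::-1])
```

```text
(no output)
```

View pics/crop2.png

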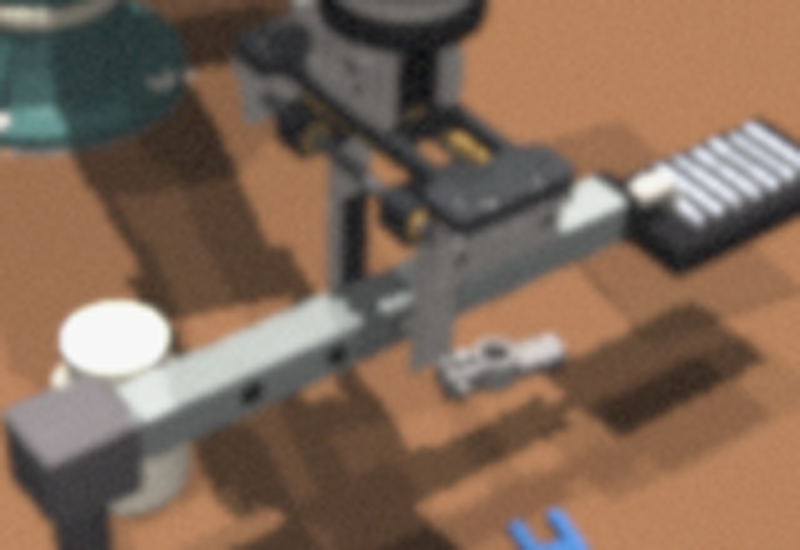

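```bash
for i in 1 2 3; do python3 -m handwheel '[[[0,0,0],[0,0,0],0.63]]' | sed -n '2p;5p'; done
python3 - <<'E'
from h import *
c=robot.calibration("scene");K=np.array(c["mtx"]);T=np.linalg.inv(np.array(c["extrinsics"]))
n=np.array([.988,.156,0]);u=np.array([-.156,.988,0])
for off in(.029,.035,.041):
  for w in(-.008,.008):
    X=np.array([.545,-.004,.163])+off*n+w*u; q=K@(T[:3,:3]@X+T[:3,3]); q=q[:2]/q[2]; print(off,w,(q-[190,110])*5)
E
```

```text
tool_pos: [0.5453, -0.0029, 0.1884]
width: 0.0453
tool_pos: [0.545, -0.003, 0.1878]
width: 0.0377
tool_pos: [0.5458, -0.0029, 0.1877]
width: 0.035
0.029 -0.008 [402.74560058 367.17201171]
0.029 0.008 [428.30769406 355.18036962]
0.035 -0.008 [410.03775954 373.87153827]
0.035 0.008 [435.64337601 361.78389287]
0.041 -0.008 [417.38646273 380.62301374]
0.041 0.008 [443.03551321 368.43823671]
```

```bash
python3 -m handwheel '[[[0,0,0],[0,-0.02,-0.03],0.65],[[0,0,0],[0,0,0],1],[[0,0,0],[0,0,0],1],[[0,0,0],[0,0,0],1]]'; python3 -m handwheel '[[[0,0,0],[0,0,0],1]]'
```

```text
time: 3.95
tool_pos: [0.5451, -0.004, 0.1862]
ee_rot: [3.14, 0.0, 1.729]
wrist_force: [2.0, -0.3, 3.4]
width: 0.028
finger_force: 30.0
time: 4.05
tool_pos: [0.5451, -0.004, 0.1862]
ee_rot: [3.14, 0.0, 1.729]
wrist_force: [1.9, -0.5, 4.9]
width: 0.0279
finger_force: 30.0
```

```bash
for i in 1 2 3; do python3 -m handwheel '[[[0,0,0],[-0.0016,0.01,0],1],[[0,0,0],[-0.0016,0.01,0],1]]'|sed -n '2p;4p'; done
```

```text
tool_pos: [0.5451, -0.004, 0.1861]
wrist_force: [3.6, -2.9, 5.1]
tool_pos: [0.5451, -0.0039, 0.1862]
wrist_force: [4.1, -6.3, 5.6]
tool_pos: [0.5451, -0.0038, 0.1862]
wrist_force: [4.9, -7.6, 4.6]
```

```bash
for i in 1 2 3 4; do python3 -m handwheel '[[[0,0,0],[-0.0016,0.01,0],1],[[0,0,0],[-0.0016,0.01,0],1]]'|sed -n '2p;4p'; done
```

```text
tool_pos: [0.545, -0.0032, 0.1861]
wrist_force: [4.9, -8.5, 4.3]
tool_pos: [0.5448, -0.0022, 0.1862]
wrist_force: [4.5, -8.2, 3.9]
tool_pos: [0.5447, -0.0016, 0.1862]
wrist_force: [5.4, -9.4, 4.0]
tool_pos: [0.5446, -0.0012, 0.1861]
wrist_force: [5.3, -11.0, 4.5]
```

```bash
for i in 1 2 3 4; do python3 -m handwheel '[[[0,0,0],[-0.0016,0.01,0],1],[[0,0,0],[-0.0016,0.01,0],1]]'|sed -n '2p;4p'; done
```

```text
tool_pos: [0.5446, -0.0007, 0.1861]
wrist_force: [4.6, -12.2, 3.6]
tool_pos: [0.5445, -0.0003, 0.1861]
wrist_force: [6.0, -14.5, 2.7]
tool_pos: [0.5445, -0.0001, 0.1862]
wrist_force: [6.5, -15.7, 3.3]
tool_pos: [0.5444, 0.0004, 0.1861]
wrist_force: [5.0, -16.0, 3.1]
```

```bash
for i in 1 2 3 ; do python3 -m handwheel '[[[0,0,0],[-0.0016,0.01,0],1],[[0,0,0],[-0.0016,0.01,0],1]]'|sed -n '2p;4p;5p'; done
```

```text
tool_pos: [0.5438, 0.0039, 0.1861]
wrist_force: [3.8, -8.9, 3.7]
width: 0.0277
tool_pos: [0.5436, 0.0052, 0.1861]
wrist_force: [4.7, -7.7, 5.0]
width: 0.0274
tool_pos: [0.5434, 0.0063, 0.1861]
wrist_force: [5.3, -8.9, 4.1]
width: 0.0279
```

```bash
for i in 1 2 ; do python3 -m handwheel '[[[0,0,0],[-0.0064,0.04,0],1],[[0,0,0],[-0.0064,0.04,0],1],[[0,0,0],[-0.0064,0.04,0],1],[[0,0,0],[-0.0064,0.04,0],1],[[0,0,0],[-0.0032,0.02,0],1]]'|sed -n '1p;2p;4p;5p'; done
```

```text
time: 7.35
tool_pos: [0.542, 0.0154, 0.1861]
wrist_force: [5.1, -7.9, 4.8]
width: 0.0278
time: 7.85
tool_pos: [0.5406, 0.0244, 0.1861]
wrist_force: [4.5, -8.6, 4.6]
width: 0.0278
```

```bash
python3 -m handwheel '[[[0,0,0],[-0.0032,0.02,0],1],[[0,0,0],[-0.0032,0.02,0],1],[[0,0,0],[-0.0032,0.02,0],1],[[0,0,0],[-0.0016,0.01,0],1],[[0,0,0],[-0.0016,0.01,0],1]]'|sed -n '2p;4p'
for i in 1 2 3 ; do python3 -m handwheel '[[[0,0,0],[-0.0016,0.01,0],1],[[0,0,0],[-0.0016,0.01,0],1]]'|sed -n '2p;4p'; done
```

```text
tool_pos: [0.5399, 0.0283, 0.1861]
wrist_force: [4.0, -9.0, 4.7]
tool_pos: [0.5398, 0.0293, 0.1861]
wrist_force: [3.7, -8.6, 5.4]
tool_pos: [0.5396, 0.0304, 0.1861]
wrist_force: [4.2, -7.2, 4.1]
tool_pos: [0.5394, 0.0317, 0.1861]
wrist_force: [5.0, -7.9, 5.1]
```

```bash
for i in 1 2 3 4 ; do python3 -m handwheel '[[[0,0,0],[-0.0016,0.01,0],1]]'|sed -n '2p;4p'; done
```

```text
tool_pos: [0.5392, 0.0325, 0.1861]
wrist_force: [3.9, -5.9, 5.1]
tool_pos: [0.5391, 0.0334, 0.1861]
wrist_force: [3.7, -5.3, 5.1]
tool_pos: [0.539, 0.0343, 0.1861]
wrist_force: [4.2, -3.7, 4.7]
tool_pos: [0.5388, 0.0353, 0.1861]
wrist_force: [3.9, -3.6, 5.2]
```

```bash
for i in 1 2 ; do python3 -m handwheel '[[[0,0,0],[-0.0008,0.005,0],1]]'|sed -n '2p;4p'; done;  python3 - <<'E'
from h import *
p,_=robot.snapshot("scene"); c=cv2.resize(p[150:210,230:310],(800,600),interpolation=cv2.INTER_CUBIC);cv2.imwrite("pics/crop3.png",c[:,:,::-1])
E
```

```text
tool_pos: [0.5387, 0.0356, 0.1861]
wrist_force: [3.9, -4.3, 6.0]
tool_pos: [0.5387, 0.0357, 0.1861]
wrist_force: [4.0, -4.2, 4.8]
```

View pics/crop3.png

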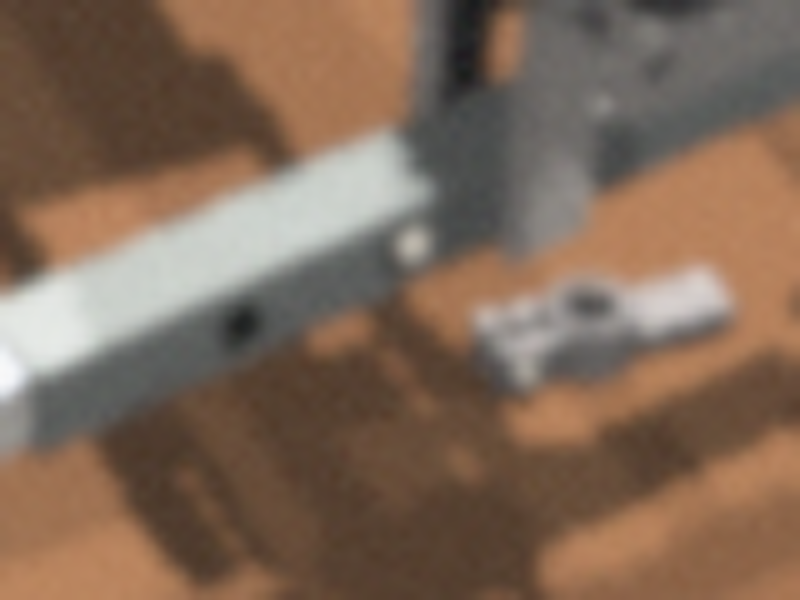

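The button shows bright in hole 2 at crop (412,243), the same camera pixel as when it was fully out at the start. Hole 3 is at (238,325). The tool has stalled, so I'll release and rise.

```bash
python3 -m handwheel '[[[0,0,0],[0,0,0],0.6],[[0,0,0],[0,0,0],0],[[0,0,0],[0,0,0],0],[[0,0,0],[0,0,0.7],0],[[0,0,0],[0,0,0.7],0]]'; python3 -m handwheel '[[[0,0,0],[0,0,0.6],0],[[0,0,0],[-0.9,0,0.2],0],[[0,0,0],[-0.9,0,0],0],[[0,0,0],[-0.8,0,0],0],[[0,0,0],[0,0,0],0]]' | head -2
python3 - <<'E'
from m import *
p,P,f=axis()
p,_=robot.snapshot("scene"); c=cv2.resize(p[150:210,230:310],(800,600),interpolation=cv2.INTER_CUBIC);cv2.imwrite("pics/crop4.png",c[:,:,::-1])
c=cv2.resize(cv2.imread("scene_raw.png")[150:210,230:310],(400,300)); d=cv2.resize(p[150:210,230:310,::-1],(400,300)); cv2.imwrite("pics/cmp.png",np.hstack([c,d]))
for b in robot.boxes_of("knob_grip","top")[:2]: print(b)
E
```

```text
time: 10.1
tool_pos: [0.5364, 0.038, 0.2537]
ee_rot: [-3.135, -0.002, 1.73]
wrist_force: [0.6, 0.2, 0.8]
width: 0.064
finger_force: 0.0
time: 10.6
tool_pos: [0.4042, 0.0382, 0.2957]
x= [-0.15535367  0.5446527 ] res 0.00036012960816237484 z 0.19280059797429216 yr -0.11641526035631496 0.19276098016157817
knob [0.52813678 0.09122051 0.2192897 ] [0.02892131 0.01143952 0.0116904 ] 96
{'bbox': [153.6, 215.9, 173.1, 234.3], 'p': 0.68}
{'bbox': [45.0, 179.8, 333.2, 265.8], 'p': 0.23}
```

View pics/cmp.png

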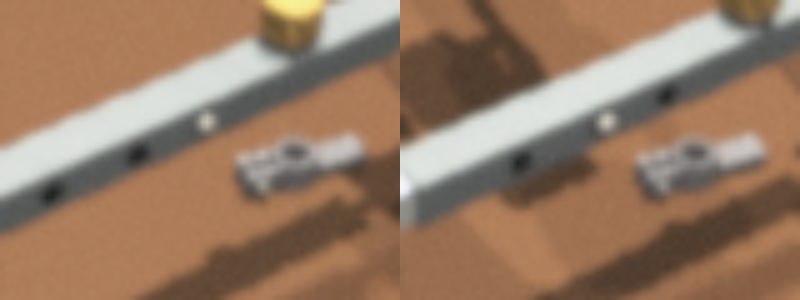

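The button sits at the same pixel before and after (206,122), so it is fully out in hole 2. Hole 1 is now visible at its outer side. Next I locate the knob.

```bash
sed -i 's/P\[...,1\]-.057)<.04/P[...,1]-.1)<.04/' m.py; python3 -c "from m import *; axis()"; python3 plan.py .528 .1 .30 .157
```

```text
x= [-0.15378054  0.544532  ] res 0.0004789693794008891 z 0.19281370364657202 yr -0.11617756714932423 0.19337388264569833
knob [0.52835255 0.10024893 0.21952528] [0.02916284 0.03027048 0.01220234] 243
10.8 [0.40851893 0.03769198 0.29505529] [-3.14093343e+00 -3.33338557e-04  1.72937061e+00] -0.20507751378240002
turn(90deg units) [-0.    -0.    -0.001] deg 0.0996418609666022
turn(90deg units) [ 1.000e-03 -0.000e+00  1.999e+00] deg 179.90979402721865
shift units [2.39  1.246 0.099]
```

```bash
python3 -m handwheel '[[[0,0,0],[0.7,0.4,0.05],0],[[0,0,0],[0.8,0.4,0.05],0],[[0,0,0],[0.89,0.446,0],0],[[0,0,0],[0,0,-0.4],0],[[0,0,0],[0,0,-0.6],0.2]]'|sed -n 2p;  python3 -m handwheel '[[[0,0,0],[0,0,-0.3],0.4],[[0,0,0],[0,0,0],0.5],[[0,0,0],[0,0,0],0.5],[[0,0,0],[0,0,0],0.5]]'
```

```text
tool_pos: [0.5308, 0.1008, 0.2489]
time: 11.7
tool_pos: [0.5283, 0.0998, 0.2375]
ee_rot: [3.138, 0.0, 1.729]
wrist_force: [-0.3, -0.3, -0.2]
width: 0.0571
finger_force: 0.0
```

```bash
python3 -m handwheel '[[[0,0,0],[0,0,-0.28],0.5],[[0,0,0],[0,0,0],0.5],[[0,0,0],[0,0,0],0.5]]';python3 -m handwheel '[[[0,0,0],[0,0,0],0.55],[[0,0,0],[0,0,0],0.58]]'
```

```text
time: 12.0
tool_pos: [0.5272, 0.0998, 0.2212]
ee_rot: [-3.141, -0.0, 1.729]
wrist_force: [0.3, 0.2, -0.4]
width: 0.0471
finger_force: 0.0
time: 12.2
tool_pos: [0.5277, 0.0999, 0.2219]
ee_rot: [3.141, 0.0, 1.729]
wrist_force: [0.2, -0.4, -0.2]
width: 0.0402
finger_force: 0.0
```

```bash
python3 -m handwheel '[[[0,0,0],[0.014,0.006,0.02],0.6],[[0,0,0],[0,0,0],1],[[0,0,0],[0,0,0],1],[[0,0,0],[0,0,0],1]]'
```

```text
time: 12.6
tool_pos: [0.5284, 0.1003, 0.2228]
ee_rot: [3.141, -0.0, 1.729]
wrist_force: [-0.6, 0.6, 2.0]
width: 0.0291
finger_force: 30.0
```

```bash
cat > o.py <<'E'
from h import *
o=robot.get_obs()
for k in("time","tool_pos","ee_rot","wrist_force","wrist_torque","width"): print(k,np.round(o[k],4))
E
python3 -m handwheel '[[[0,0,-0.05],[0,0,0],1],[[0,0,-0.05],[0,0,0],1],[[0,0,-0.05],[0,0,0],1],[[0,0,-0.05],[0,0,0],1]]'>/dev/null; python3 o.py
```

```text
time 13.0
tool_pos [0.5282 0.1002 0.2228]
ee_rot [ 3.1414 -0.      1.412 ]
wrist_force [-0.7229  0.8305  0.7773]
wrist_torque [-0.0385  0.1099  0.0416]
width 0.0297
```

```bash
python3 -m handwheel '[[[0,0,-0.05],[0,0,0],1],[[0,0,-0.05],[0,0,0],1],[[0,0,-0.05],[0,0,0],1],[[0,0,-0.05],[0,0,0],1],[[0,0,-0.05],[0,0,0],1]]'>/dev/null; python3 o.py;python3 -m handwheel '[[[0,0,-0.05],[0,0,0],1],[[0,0,-0.05],[0,0,0],1]]'>/dev/null; python3 o.py
```

```text
time 13.5
tool_pos [0.5279 0.1003 0.2228]
ee_rot [-3.1412e+00  1.0000e-04  1.0195e+00]
wrist_force [-0.9024  0.9965  2.0857]
wrist_torque [-0.0598  0.3047  0.0713]
width 0.0295
time 13.7
tool_pos [0.5278 0.1004 0.2228]
ee_rot [-3.1409e+00  2.0000e-04  8.6240e-01]
wrist_force [-2.1411  0.3196  0.6233]
wrist_torque [-0.0092  0.3224  0.0412]
width 0.0291
```

```bash
for i in 1 2 3 4 5; do python3 -m handwheel '[[[0,0,-0.04],[0,0,0],1]]'>/dev/null; python3 o.py|sed -n '3,5p';done
```

```text
ee_rot [-3.1409e+00  2.0000e-04  8.0000e-01]
wrist_force [-1.329   0.4446  1.684 ]
wrist_torque [0.0014 0.3673 0.0774]
ee_rot [-3.1408e+00  3.0000e-04  7.3740e-01]
wrist_force [-1.4267  1.3195  1.3589]
wrist_torque [0.0775 0.4036 0.0952]
ee_rot [-3.1407e+00  5.0000e-04  6.7460e-01]
wrist_force [-0.8751 -0.0632  1.7664]
wrist_torque [0.027  0.3701 0.026 ]
ee_rot [-3.1407e+00  5.0000e-04  6.1180e-01]
wrist_force [-2.3074  1.1459  1.548 ]
wrist_torque [0.0591 0.5073 0.0443]
ee_rot [-3.1407e+00  5.0000e-04  5.4900e-01]
wrist_force [-1.4168  1.5571  2.3737]
wrist_torque [0.1195 0.3981 0.0351]
```

```bash
for i in 1 2 3 4 5; do python3 -m handwheel '[[[0,0,-0.03],[0,0,0],1]]'>/dev/null; python3 o.py|sed -n '3,6p';done
```

```text
ee_rot [-3.1407e+00  4.0000e-04  5.0360e-01]
wrist_force [0.1023 1.593  1.9127]
wrist_torque [ 0.3393 -0.0716  0.6291]
width 0.0292
ee_rot [-3.1408e+00 -1.4000e-03  4.5730e-01]
wrist_force [ 1.102   1.741  -0.7818]
wrist_torque [ 0.3731 -0.134   0.6277]
width 0.0294
ee_rot [-3.1408e+00 -9.0000e-04  4.1000e-01]
wrist_force [-2.2037  1.3474  3.0368]
wrist_torque [0.0123 0.5788 0.5052]
width 0.029
ee_rot [-3.1407e+00 -5.0000e-04  3.6300e-01]
wrist_force [0.1045 1.5444 1.8411]
wrist_torque [ 0.2661 -0.0864  0.6476]
width 0.0291
ee_rot [-3.1407e+00  1.0000e-04  3.1580e-01]
wrist_force [-2.1937  0.7269  2.5932]
wrist_torque [0.104  0.3028 0.6304]
width 0.0297
```

The torque jumped to 0.63 N m, so the knob is at its stop. I'll let go and retreat.

```bash
python3 -m handwheel '[[[0,0,0],[0,0,0],0.5],[[0,0,0],[0,0,0],0.4],[[0,0,0],[0,0,0],0],[[0,0,0],[0,0,0.4],0],[[0,0,0],[0,0,0.8],0]]'>/dev/null; python3 -m handwheel '[[[0,0,0],[0,0,0.8],0],[[0,0,0],[-0.8,0,0.2],0],[[0,0,0],[-0.9,0,0],0],[[0,0,0],[-0.9,0,0],0],[[0,0,0],[0,0,0],0]]'
python3 - <<'E'
from m import *
axis()
p,_=robot.snapshot("scene"); c=cv2.resize(p[100:220,190:350],(800,600),interpolation=cv2.INTER_CUBIC);cv2.imwrite("pics/fin.png",c[:,:,::-1])
E
```

```text
time: 15.7
tool_pos: [0.3945, 0.1002, 0.3338]
ee_rot: [3.141, -0.002, 0.317]
wrist_force: [0.5, -0.2, -0.1]
width: 0.0938
finger_force: 0.0
x= [-0.15490411  0.54444562] res 0.00048390547948919197 z 0.19282951246701346 yr -0.11992972621114736 0.19309767795807542
knob [0.52832947 0.10009292 0.21938285] [0.02903268 0.03087801 0.01276251] 243
```

View pics/fin.png

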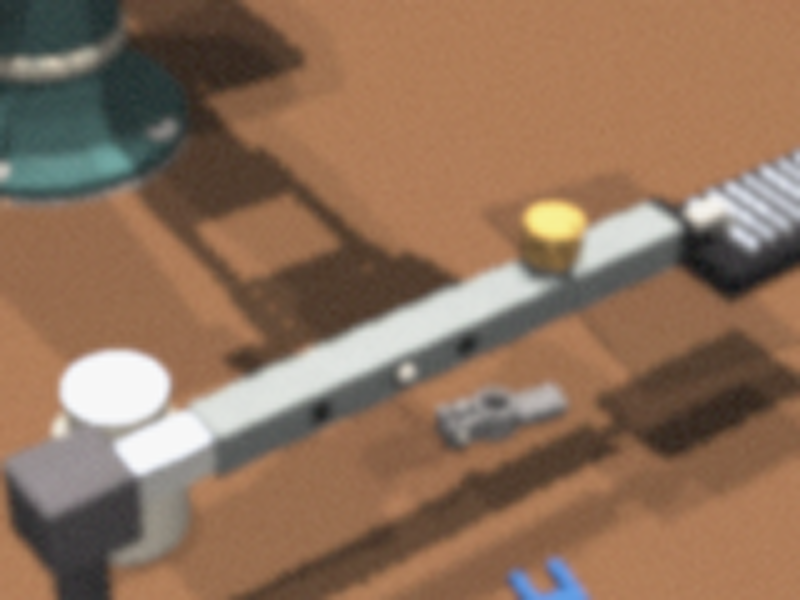

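The button is out at (406,372) between holes 1 and 3, the tube hasn't moved, and the gripper is clear of everything. I'll hand in.

```bash
python3 -c "
from bench import robot
print(robot.close_job())"
```

```text
the job is handed in; nothing more can be done
None
```

The job is handed in: the tube is about 40 mm further out with the button out in hole 2, the knob was turned clockwise until it hit its stop, and the gripper is clear; the hand-in gave no verdict.

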